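# Lay the next sample block at an even joint

## Task

Lay the loose tile block flat on the mounting board as the next one of the glued row, with the same joint as between the glued blocks: first stand the wooden spacer on the board flat against the free near end of the row, then set the block down gently, snug against the spacer and against the ledge on the left, and let go of it. Then lift the spacer out without shifting the block and put it down on the table clear of the board. Leave the other things on the table where they are.

Things in the scene. Friction and masses are not known exactly. Their poses are not given: they have to be found in the camera images.
- mount_board: Fixed plywood board on the table, 244 (x) x 98 (y) x 12 mm. Origin: centre of its underside; x along the row away from the robot, y to the left. On its left edge a ledge 5 mm high, right face at y = +37 mm. Two blocks like the loose one are glued on against the ledge, centred at (x, y) = (+75, +7) and (0, +7), with a 15 mm joint. The next block belongs at (-75, +7), at the near end.
- row_end (a point): Bottom middle of the free near end face of the glued row, on the board's upper face: at (-30, +7, +12) mm in the board's frame; axes as the board's.
- block_center (a point): Centre of the loose block: a square lacquer tile with shell inlay on a wooden backing, 60 x 60 x 22 mm over all, x and y square to its sides, z up; the centre is 11 mm above its underside. About 90 g, starts flat on the table. Held by two opposite sides with the fingertips 8 mm or more above its underside, the fingers clear the board's ledge.
- spacer_center (a point): Centre of the spacer: a light wooden strip, about 60 g, starts upright on its edge on the table: 15 mm thick (its x), 70 mm long (its y), 50 mm high (its z); the centre is 25 mm above its underside. The lower 26 mm is the full-length strip; above it a finger grip 44 mm long, also 15 mm thick. On the board the grip rises above the tops of the blocks, which are 22 mm over the board.
- wax_pot: Bystander: small loose pot with a blue and white band, 69 mm across, 41 mm high, in front of the tool chest. Origin at the centre of its underside.
- tape_roll: Bystander: loose roll of cream tape lying flat, 98 mm across, 25 mm high, on the right. Origin at the centre of its underside.

How it is judged (in metres and radians):
On the way, in this order (a step that is already met when the one before it is completed fails the run):
1. the spacer stands upright on the board, flat against the free end of the glued row (x of spacer_center in the frame of mount_board between -0.04 and -0.035 m and y of spacer_center in the frame of mount_board between -0.024 and 0.011 m and z of spacer_center in the frame of mount_board between 0.033 and 0.041 m and angle between spacer_center's own z axis and vertical below 0.1 rad and angle between the x axis of spacer_center and the x axis of mount_board, either way round below 0.09 rad), for 0.2 s.
2. the block lies on the board against spacer and ledge, let go, with the spacer still standing between it and the row (all of step 1 and x of block_center in the frame of mount_board between -0.078 and -0.072 m and y of block_center in the frame of mount_board between 0.004 and 0.0095 m and z of block_center in the frame of mount_board between 0.02 and 0.026 m and angle between block_center's own z axis and vertical below 0.05 rad and (angle between the x axis of block_center and the x axis of mount_board, either way round below 0.05 rad or angle between the x axis of block_center and the y axis of mount_board, either way round below 0.05 rad) and contact force between the fingers and block below 0.05 N), for 0.2 s.
At the end, for the whole second after the job is handed in: The block lies flat on the board at the next place of the row: joint 15 mm to within 3 mm, within 3 mm of the ledge, square to the board to within 0.05 rad (any of its four sides to the row), at rest. The spacer rests on the table and touches neither the board nor any block (x of block_center in the frame of mount_board between -0.078 and -0.072 m and y of block_center in the frame of mount_board between 0.004 and 0.0095 m and z of block_center in the frame of mount_board between 0.02 and 0.026 m and angle between block_center's own z axis and vertical below 0.05 rad and (angle between the x axis of block_center and the x axis of mount_board, either way round below 0.05 rad or angle between the x axis of block_center and the y axis of mount_board, either way round below 0.05 rad) and contact force between spacer and mount_board below 0.02 N and contact force between spacer and block below 0.02 N and height (world z) of spacer_center below 0.032 m and linear speed of each of block, spacer below 0.01 m/s).
It fails at once if a bystander (wax pot or tape roll) is moved more than 30 mm (distance of any of wax_pot, tape_roll from where it was at the start of the episode above 0.03 m).
It fails at once if the block is dropped or forced onto the board (more than 45 N) (contact force between block and mount_board above 45 N).
It also fails if it takes over 72 s, if anything falls off the work surface, if the arm or the gripper's body presses on something with over 40 N, if the wrist force passes 120 N, or if a joint passes its speed limit or range.

## Robot

A 6-joint arm with a two-finger parallel gripper is mounted at the origin on a cart in front of the work surface, level with it; the furniture and walls round the work are solid. World frame = base frame: x ahead of the robot, y to its left, z up, the work surface at z = 0. Lengths are in mm, angles in rad, forces in N, time in s.
With the tool pointing down it reaches from about 325 to 900 mm from the base axis. Payload 6.1 kg.
Tool frame: the origin (TCP) lies midway between the tips of the shut fingers; the grasp point (between the pads) lies bot.pinch_z behind it (bot.pinch_z is the distance from the TCP to the grasp point, in mm); z points along the fingers, y is the line along which they close (so a half turn about z gives the same grasp; the last joint's range is limited). The gripper opens to 87 mm and grips with 3 to 60 N. Pads are 19 mm wide; open, the fingers measure 117 mm over their backs; the gripper's body (75 mm by 190 mm) begins 51 mm behind the grasp point.
Start: joints at [0.984, 0.22, 1.526, -0, 1.395, -0.126], TCP at [277.913, 559.804, 192.138] pointing down, gripper open.
Joint ranges: [-2.98, 2.98], [-0.91, 2.08], [0.09, 2.57], [-1.24, 4.39], [0.2, 2.65], [-2.68, 2.68]. Speed limits (rad/s): [2.57, 2.57, 3.01, 3.14, 3.14, 3.14].

## Interface

Orientations are given as [roll, pitch, yaw] about the fixed x, y, z axes, in that order (R = Rz(yaw) Ry(pitch) Rx(roll)).
In Python, from station import bot gives the robot as it stands.
- The arm moves only by the tool drive_tool, never from a script. Its argument "commands" is a list of rows, each a list of 2 entries, a list of its own where there are three numbers: the shift along the tool's x, y, z normalised to -1 to 1, where 1 is 50 cm, then the turn about the tool's z normalised to -1 to 1, where 1 is 45 degrees. In form: [[[tx, ty, tz], yaw], ...]. A call has 1 to 20 rows; each row is the pose to reach, as a shift and turn from the pose commanded when the call began, along the tool's axes at that moment; what a row does not reach only later rows make up. A row lasts 1/8 s, in which the tool goes at most 62.5 mm and 10.7 degrees, less where a joint would pass 70% of its speed; a pose out of reach is approached as far as the arm can. A call with a number of a shift or a turn outside -1 to 1 is refused whole. A call with a gripper value outside its range is refused whole. "hand" is the opening, from -1 (shut) to 1 (fully open), set as the call begins (left out, the last holds). The fingers move at their own pace and stop on an object; "force" is the grip in N (left out, the last holds). Time passes only in rows, so rows that repeat a pose let the fingers close. It gives the time, the measured TCP pose, the force, the opening and the grip force at its end, in the units of the state.
- bot.get_state(): the state, without advancing time (a new reading comes with each control period).
- bot.grab_frame(name): name is "side" or "top" or "wrist"; returns a dict with "img" (384x512x3 uint8, red, green, blue), "fx", "fy", "cx", "cy" (pixels), "dist" ([k1, k2, p1, p2, k3] as OpenCV has them; the pictures are not rectified), "extrinsics" (4x4, takes a point from camera to world coordinates); the wrist camera has in their place "T_tool_cam" (4x4, takes a point from camera to tool coordinates, whose origin is the TCP and whose axes are the flange's). Camera axes: x right, y up, looking along -z (the intrinsics and any distortion apply to the point x, -y, -z); pixel columns grow to the right and rows downward; lengths in mm; the calibration is good to about 2 mm. A picture is of the moment at which its call begins: read the wrist's pose just before it. There is no depth.
- bot.sign_off(): hands the job in; it is judged then, once.
Trained networks look in a picture, given as the dict that the camera call returned (one of the last four; its "shot" number tells which), for a name from the list of things; names that differ only in an ending like _2 or _b are one class to them, and where a whole thing is asked for, a point or a joint stands for the part that bears it (a point fixed in the world has none). Each returns a list of dicts, best first, with "confidence" (0 to 1); they miss things now and then, are a little off and sometimes report something else, mostly with a low value. They report only what shows in the picture. A call takes as long as a camera call.
- bot.outline_of(picture, name): "mask" (384x512 bool, what is visible of it) and "pixel" ([row, column] in pixels, amid what is visible of it).
- bot.pinpoint(picture, name): "pixel" ([row, column] in pixels: a listed point, or the origin of a listed thing).
The state is a dict: "time": time; "qpos": joint angles; "dq": joint speeds; "joint_efforts": joint torques, N m; "ee_pos": TCP position; "tool_rot": TCP orientation; "contact_force": force on the tool from outside, world axes, zero at the start; "ft_torque": the same for the moment, N m; "gripper_width": opening from 0.0 (shut) to 1.0 (fully open); "gripper_force": force on a finger pad.
Only numpy, scipy, OpenCV 4.12 (cv2) and the standard library are available. Lean on these libraries where they do the work, as an engineer would, in place of code of your own. Each camera call takes 0.05 s, during which the arm holds its last target. There are 200 camera calls.

## Working session

There is one attempt and no reset: what is moved stays moved. The work goes in short steps, Python scripts to look and compute and a tool call to move; the robot and the scene stay as the last step left them, time stands still between calls to the robot, and variables do not carry over. Pictures are saved under pics/ and viewed, at most 10 in all, crops included, and the job is handed in when it is done.

Besides the shell and the picture viewer there is one more tool, called as a command line: name --argument value ..., lists and objects as JSON in quotes. drive_tool: Moves the arm, as the interface text tells. Its arguments: {"type":"object","properties":{"commands":{"type":"array","items":{"type":"array"}},"hand":{"type":"number"},"force":{"type":"number"}},"required":["commands"]}

```bash
mkdir -p pics; cat > h.py <<'E'
import numpy as np, cv2
from scipy.spatial.transform import Rotation as R
from station import bot
def grab(n):
    s=bot.get_state(); f=bot.grab_frame(n)
    if n=='wrist':
        T=np.eye(4);T[:3,:3]=R.from_euler('xyz',s['tool_rot']).as_matrix();T[:3,3]=s['ee_pos']
        f['E']=T@np.array(f['T_tool_cam'])
    else: f['E']=np.array(f['extrinsics'])
    f['K']=np.array([[f['fx'],0,f['cx']],[0,f['fy'],f['cy']],[0,0,1.]])
    return f
def ray(f,px,z):
    """pixels Nx2 [row,col] -> world points at height z"""
    p=np.atleast_2d(np.array(px,float))[:,::-1]
    u=cv2.undistortPoints(p[:,None].copy(),f['K'],np.array(f['dist'],float))[:,0]
    d=np.c_[u[:,0],-u[:,1],-np.ones(len(u))]@f['E'][:3,:3].T
    o=f['E'][:3,3]
    return o+d*((z-o[2])/d[:,2])[:,None]
def proj(f,P):
    c=(np.atleast_2d(P)-f['E'][:3,3])@f['E'][:3,:3]
    c=c*[1,-1,-1]
    return cv2.projectPoints(c,np.zeros(3),np.zeros(3),f['K'],np.array(f['dist'],float))[0][:,0]
def save(f,n,k=1,crop=None):
    im=cv2.cvtColor(f['img'],cv2.COLOR_RGB2BGR)
    if crop: im=im[crop[0]:crop[1],crop[2]:crop[3]]
    cv2.imwrite('pics/'+n,cv2.resize(im,None,fx=k,fy=k,interpolation=cv2.INTER_CUBIC))
E
cat > a.py <<'E'
from h import *
print(bot.pinch_z, bot.get_state())
fs={}
for n in('top','side'):
    f=grab(n); fs[n]=f
    print(n,f['E'][:3,3].round(), f['fx'])
    for o,z in(('row_end',12),('mount_board',0),('block_center',11),('spacer_center',25),('wax_pot',0),('tape_roll',0)):
        print(o,[(np.round(d['pixel']),round(d['confidence'],2),ray(f,d['pixel'],z)[0].round(1)) for d in bot.pinpoint(f,o)[:2]])
a,b=[cv2.cvtColor(fs[n]['img'],cv2.COLOR_RGB2BGR) for n in fs]
cv2.imwrite('pics/top.png',cv2.resize(a,(800,600)));cv2.imwrite('pics/side.png',cv2.resize(b,(800,600)))
E
python3 a.py
```

```text
18.700000000000003 {'time': 0.0, 'qpos': array([ 9.83923508e-01,  2.21246641e-01,  1.52758628e+00, -1.54775952e-05,
        1.39468822e+00, -1.26111923e-01]), 'dq': array([-0.00126426, -0.00019106,  0.00191748, -0.00191145,  0.00104939,
       -0.00017045]), 'joint_efforts': array([-1.44577778e-03, -4.94584858e+01, -3.87392092e+01,  6.98010530e-02,
        5.68320765e-02, -1.73327048e-04]), 'ee_pos': array([277.53708378, 559.25494681, 191.03773763]), 'tool_rot': array([-3.13967756e+00, -2.27449291e-04,  2.68083427e+00]), 'contact_force': array([-0.38074441,  0.52275622,  0.31899024]), 'ft_torque': array([-0.02865247,  0.01556153,  0.01659293]), 'gripper_force': 0.0, 'gripper_width': 1.0019804225273055}
top [ 508. -177.  942.] 426.78632837334254
row_end [(array([220., 182.]), 0.87, array([527.2,  18.7,  12. ])), (array([145., 245.]), 0.47, array([ 693.5, -121.8,   12. ]))]
mount_board [(array([208., 184.]), 0.59, array([555.9,  17.6,   0. ]))]
block_center [(array([237., 302.]), 0.94, array([ 489.3, -244.6,   11. ]))]
spacer_center [(array([183., 267.]), 0.73, array([ 606.9, -169.4,   25. ]))]
wax_pot [(array([146., 244.]), 0.69, array([ 694.1, -117.2,    0. ]))]
tape_roll [(array([194., 368.]), 0.75, array([ 583.7, -391.2,    0. ]))]
side [178. 436. 506.] 375.82448656250403
row_end [(array([264., 222.]), 0.61, array([525.7,  18.5,  12. ]))]
mount_board [(array([262., 210.]), 0.74, array([558.3,  18. ,  -0. ]))]
block_center [(array([210., 308.]), 0.76, array([ 473.8, -238.8,   11. ]))]
spacer_center [(array([200., 242.]), 0.95, array([ 611.5, -168.6,   25. ]))]
wax_pot []
tape_roll [(array([174., 296.]), 0.66, array([ 589.3, -395.8,    0. ]))]
```

View pics/top.png

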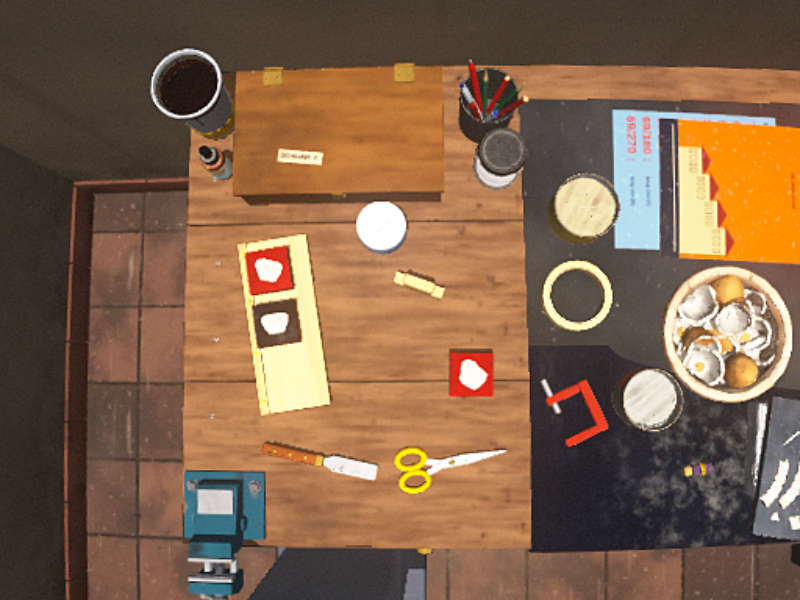

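View pics/side.png

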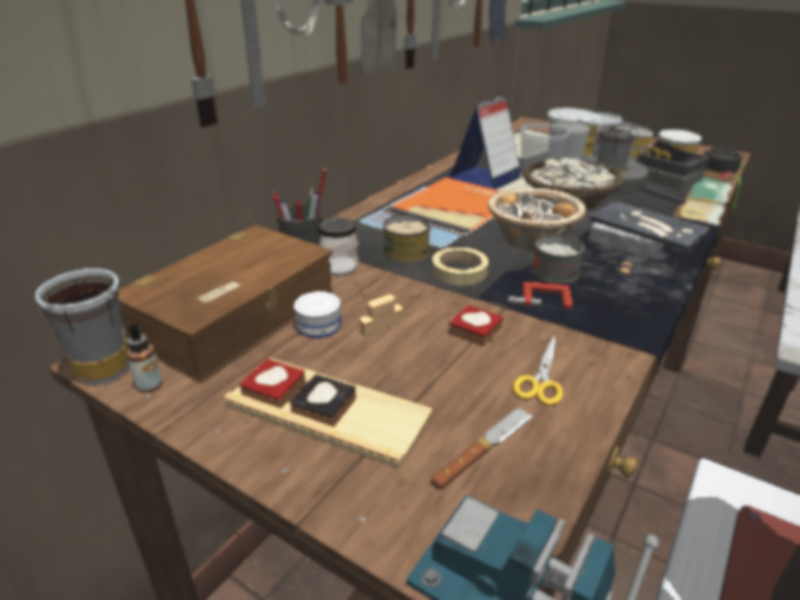

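The top view shows the board at left, glued blocks at about (270,270) and (277,323), the spacer at (419,285) turned about 20°, and the loose block at (471,373). The side view agrees. Next I'll get the wrist camera over the board.

drive_tool --commands '[[[-0.88,-0.77,-0.12],1.0],[[-0.88,-0.77,-0.12],1.0],[[-0.88,-0.77,-0.12],1.0],[[-0.88,-0.77,-0.12],1.0],[[-0.88,-0.77,-0.12],1.0],[[-0.88,-0.77,-0.12],1.0],[[-0.88,-0.77,-0.12],1.0],[[-0.88,-0.77,-0.12],1.0],[[-0.88,-0.77,-0.12],1.0],[[-0.88,-0.77,-0.12],1.0],[[-0.88,-0.77,-0.12],1.0],[[-0.88,-0.77,-0.12],1.0],[[-0.88,-0.77,-0.12],1.0],[[-0.88,-0.77,-0.12],1.0]]' --hand 1 --force 15

```text
time: 2.45
ee_pos: [500.6, 20.3, 252.2]
tool_rot: [3.142, -0.0, 1.897]
contact_force: [-0.0, -0.4, -0.5]
gripper_width: 0.998
gripper_force: 0.0
```

```bash
python3 - <<'E'
from h import *
f=grab('wrist'); s=bot.get_state(); print(s['ee_pos'],s['tool_rot'],s['qpos'],f['E'].round(3))
for o,z in(('row_end',12),('mount_board',0),('block_center',11),('spacer_center',25)):
    print(o,[(np.round(d['pixel']),round(d['confidence'],2),ray(f,d['pixel'],z)[0].round(1)) for d in bot.pinpoint(f,o)[:2]])
np.savez('board.npz',**{k:np.array(v) for k,v in f.items()})
save(f,'w1.png',1.5)
E
```

```text
[500.60737276  20.17089557 252.14435702] [ 3.14152834e+00 -2.11891928e-05  1.89687619e+00] [-1.17296909e-01 -1.14895974e-01  1.76343744e+00  4.68732145e-05
  1.49300218e+00 -4.43380409e-01] [[ 9.47000e-01 -3.07000e-01 -9.00000e-02  4.75478e+02]
 [ 3.20000e-01  9.09000e-01  2.67000e-01  9.37080e+01]
 [-0.00000e+00 -2.82000e-01  9.59000e-01  4.44978e+02]
 [ 0.00000e+00  0.00000e+00  0.00000e+00  1.00000e+00]]
row_end [(array([157., 277.]), 0.6, array([526.6,  24.8,  12. ]))]
mount_board [(array([163., 296.]), 0.7, array([558.3,  23.4,   0. ]))]
block_center [(array([298., 201.]), 0.58, array([ 486.8, -245. ,   11. ]))]
spacer_center [(array([288., 285.]), 0.82, array([ 609.5, -171.2,   25. ]))]
```

View pics/w1.png

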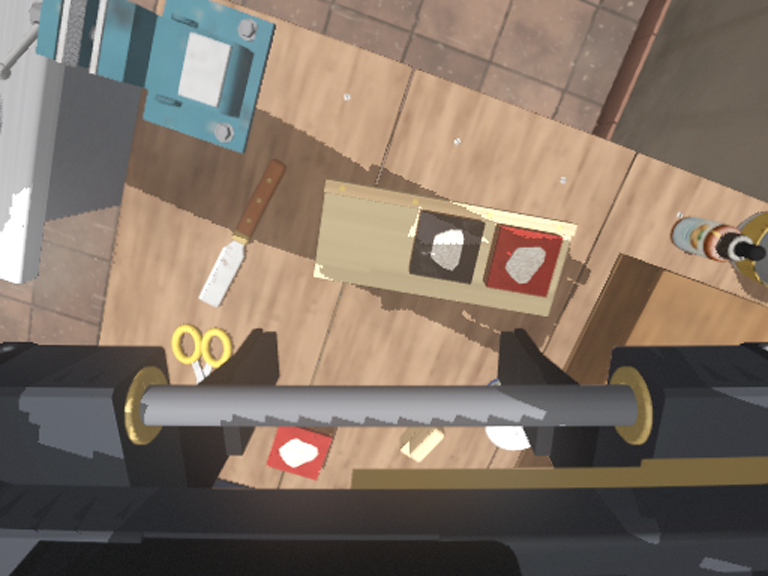

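The wrist view shows the board with its near corners at (326,181) and (314,277), and the dark glued block's top at (417,210)-(475,284). The spacer at (422,443) and loose block at (299,453) also show. I'll fit the poses from these corners and masks.

```bash
cat > fit.py <<'E'
from h import *
from scipy.optimize import least_squares
f=dict(np.load('board.npz'))
c=np.array([[326,181],[314,277],[548,316],[417,210],[485,217],[475,284],[410,272],[563,232],[550,297],[487,288]],float)/1.5
m=np.array([[-122,49,17],[-122,-49,12],[122,-49,12],[-30,37,34],[30,37,34],[30,-23,34],[-30,-23,34],[105,37,34],[105,-23,34],[45,-23,34]],float)
g=cv2.cvtColor(f['img'],cv2.COLOR_RGB2GRAY)
c2=cv2.cornerSubPix(g,c.astype(np.float32)[:,None].copy(),(3,3),(-1,-1),(3,30,.01))[:,0]
c2=np.where(np.linalg.norm(c2-c,axis=1,keepdims=True)<3,c2,c)
def W(p,m):
    C,S=np.cos(p[2]),np.sin(p[2]); return np.c_[p[0]+C*m[:,0]-S*m[:,1],p[1]+S*m[:,0]+C*m[:,1],m[:,2]]
for cc in(c,c2):
    r=least_squares(lambda p:(proj(f,W(p,m))-cc).ravel(),[557,20,.14],loss='soft_l1',x_scale=[10,10,.1]); print(r.x,np.abs(r.fun.reshape(-1,2)).round(1).tolist())
p=r.x; np.save('board_pose.npy',p)
f0=grab('wrist')
im=cv2.resize(cv2.cvtColor(f0['img'],cv2.COLOR_RGB2BGR),None,fx=3,fy=3,interpolation=cv2.INTER_CUBIC)
def draw(p,q):
    cv2.polylines(im,[(proj(f,W(p,q))*3+1).astype(int)],True,(0,255,0),1)
draw(p,m[[3,4,5,6]]);draw(p,np.array([[-122,49,17],[-122,-49,12],[122,-49,12],[122,49,17.]]))
for o,z in(('block_center',22),('spacer_center',26)):
    d=bot.outline_of(f0,o)[0]; mk=d['mask'].astype(np.uint8)
    k=max(cv2.findContours(mk,0,2)[0],key=cv2.contourArea)[:,0]
    w=ray(f0,k[:,::-1],z)[:,:2].astype(np.float32); print(o,d['confidence'],cv2.minAreaRect(w))
cv2.imwrite('pics/w2.png',im[300:900,600:1200])
cv2.imwrite('pics/w3.png',im[800:1000,500:1000])
E
python3 fit.py
```

```text
[5.57122840e+02 2.04952465e+01 1.63098488e-01] [[0.7, 1.1], [0.4, 0.6], [1.2, 0.7], [2.8, 0.4], [0.4, 2.9], [2.2, 0.5], [0.2, 0.9], [0.9, 1.7], [1.5, 1.1], [0.0, 1.6]]
[5.56229806e+02 2.06452071e+01 1.56887296e-01] [[0.6, 0.6], [0.2, 0.4], [1.2, 0.5], [0.4, 0.6], [0.8, 0.8], [2.9, 0.7], [0.0, 0.1], [0.4, 1.9], [2.3, 1.0], [0.4, 0.4]]
block_center 0.82 ((483.4212951660156, -237.30963134765625), (59.928741455078125, 72.8268051147461), 1.3234654664993286)Traceback (most recent call last):
  File "fit.py", line 20, in <module>
    d=bot.outline_of(f0,o)[0]; mk=d['mask'].astype(np.uint8)
      ~~~~~~~~~~~~~~~~~~~~^^^
IndexError: list index out of range
```

drive_tool --commands '[[[-0.526,0.012,0.2],0.86],[[-0.526,0.012,0.2],0.86],[[-0.526,0.012,0.2],0.86],[[-0.526,0.012,0.2],0.86],[[-0.526,0.012,0.2],0.86],[[-0.526,0.012,0.2],0.86],[[-0.526,0.012,0.2],0.86],[[-0.526,0.012,0.2],0.86]]'

```text
time: 3.85
ee_pos: [590.7, -227.0, 153.0]
tool_rot: [3.141, -0.0, 1.221]
contact_force: [0.5, -0.0, -0.2]
gripper_width: 0.999
gripper_force: 0.0
```

```bash
python3 - <<'E'
from h import *
f=grab('wrist'); s=bot.get_state(); print(s['ee_pos'],s['tool_rot'])
print([(np.round(d['pixel']),round(d['confidence'],2),ray(f,d['pixel'],25)[0].round(1)) for d in bot.pinpoint(f,'spacer_center')[:2]])
for d in bot.outline_of(f,'spacer_center')[:1]:
    k=max(cv2.findContours(d['mask'].astype(np.uint8),0,2)[0],key=cv2.contourArea)[:,0]; print(k.min(0),k.max(0))
    for z in(26,50):print(d['confidence'],cv2.minAreaRect(ray(f,k[:,::-1],z)[:,:2].astype(np.float32)))
np.savez('sp.npz',**{k:np.array(v) for k,v in f.items()})
save(f,'w4.png',1.5)
E
```

```text
[ 590.72473996 -227.05949791  153.09869013] [3.14036410e+00 7.38105783e-05 1.22135361e+00]
[(array([121., 258.]), 0.59, array([ 609.2, -174.6,   25. ]))]
[248  84] [263 152]
0.66 ((607.2996826171875, -171.93637084960938), (69.44685363769531, 15.793778419494629), 69.40670776367188)
0.66 ((608.0291137695312, -170.60353088378906), (64.23590087890625, 14.608762741088867), 69.4067153930664)
```

View pics/w4.png

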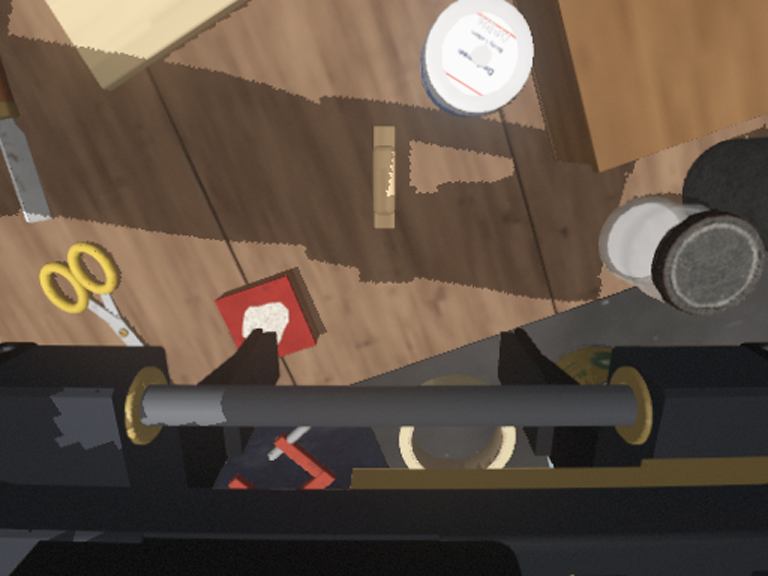

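The spacer stands at (384,177), upright and lined up with the tool, and the fit gives its centre at (607.5,-172). Now to grasp it and lift.

drive_tool --commands '[[[0.115,-0.006,0.1],0.013],[[0.115,-0.006,0.1],0.013],[[0.115,-0.006,0.18],0.013],[[0.115,-0.006,0.22],0.013],[[0.115,-0.006,0.255],0.013],[[0.115,-0.006,0.255],0.013],[[0.115,-0.006,0.255],0.013]]'

```text
time: 4.88
ee_pos: [608.2, -173.6, 25.8]
tool_rot: [3.14, 0.0, 1.209]
contact_force: [0.3, 0.2, 0.7]
gripper_width: 1.004
gripper_force: 0.0
```

drive_tool --commands '[[[0,0,0],0],[[0,0,0],0],[[0,0,0],0],[[0,0,0],0],[[0,0,0],0],[[0,0,0],0],[[0,0,0],0],[[0,0,0],0]]' --hand -1 --force 15

```text
time: 5.88
ee_pos: [607.3, -173.0, 24.6]
tool_rot: [-3.142, 0.0, 1.21]
contact_force: [-0.4, 0.1, -0.3]
gripper_width: 0.171
gripper_force: 0.0
```

drive_tool --commands '[[[0,0,-0.04],0],[[0,0,-0.1],0],[[0.0,0,-0.15],0],[[0.1,-0.12,-0.15],-0.2],[[0.18,-0.22,-0.15],-0.4],[[0.266,-0.313,-0.15],-0.66],[[0.266,-0.313,-0.15],-0.66],[[0.266,-0.313,-0.15],-0.66],[[0.266,-0.313,-0.15],-0.66],[[0.266,-0.313,-0.15],-0.66]]'

```text
time: 7.12
ee_pos: [508.7, 5.4, 99.8]
tool_rot: [3.141, 0.0, 1.726]
contact_force: [-1.0, -0.5, -0.2]
gripper_width: 0.007
gripper_force: 0.0
```

```bash
python3 - <<'E'
from h import *
f=grab('wrist'); s=bot.get_state(); print(s['ee_pos'],s['tool_rot'],s['gripper_width'],s['gripper_force'])
np.savez('b2.npz',**{k:np.array(v) for k,v in f.items()})
for o,z in(('row_end',12),('spacer_center',97)):
    print(o,[(np.round(d['pixel']),round(d['confidence'],2),ray(f,d['pixel'],z)[0].round(1)) for d in bot.pinpoint(f,o)[:2]])
p=np.load('board_pose.npy');C,S=np.cos(p[2]),np.sin(p[2])
im=cv2.resize(cv2.cvtColor(f['img'],cv2.COLOR_RGB2BGR),None,fx=3,fy=3,interpolation=cv2.INTER_CUBIC)
for q in([[-30,37,34],[30,37,34],[30,-23,34],[-30,-23,34]],[[45,37,34],[105,37,34],[105,-23,34],[45,-23,34]],[[-122,-49,12],[122,-49,12]],[[-122,37,17],[122,37,17]]):
    q=np.array(q,float);w=np.c_[p[0]+C*q[:,0]-S*q[:,1],p[1]+S*q[:,0]+C*q[:,1],q[:,2]]
    cv2.polylines(im,[(proj(f,w)*3+1).astype(int)],True,(0,255,0),1)
cv2.imwrite('pics/w5.png',im[150:750,350:1150])
E
```

```text
[508.52330911   5.48181883  99.65274423] [3.14157128e+00 2.07884471e-04 1.72595773e+00] 0.005800676917404503 0.0
row_end [(array([165., 282.]), 0.81, array([527.7,  25.2,  12. ]))]
spacer_center []
```

View pics/w5.png

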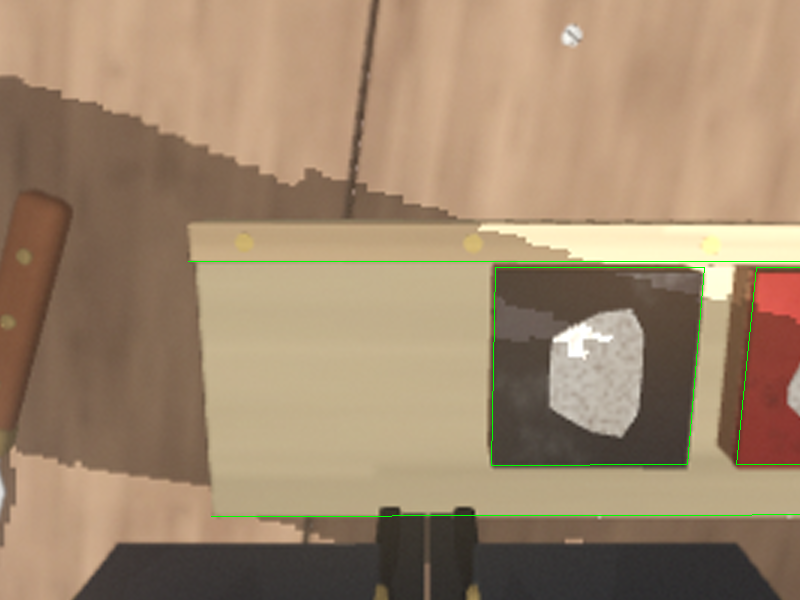

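The board model overlays the picture to within a pixel. But the gripper is shut and empty: I lifted before the grip force had built up. I'll find the spacer again.

```bash
python3 - <<'E'
from h import *
for n in('top','side'):
    f=grab(n)
    print([(np.round(d['pixel']),round(d['confidence'],2),ray(f,d['pixel'],25)[0].round(1)) for d in bot.pinpoint(f,'spacer_center')[:2]])
    save(f,f'x{n}.png',4,(150,230,200,330))
a=cv2.imread('pics/xtop.png');b=cv2.imread('pics/xside.png');cv2.imwrite('pics/x.png',np.vstack([a,b])[:, :520][:600])
E
```

```text
[(array([183., 270.]), 0.74, array([ 606. , -175.2,   25. ]))]
[(array([200., 242.]), 0.71, array([ 613.8, -170.2,   25. ]))]
```

View pics/x.png

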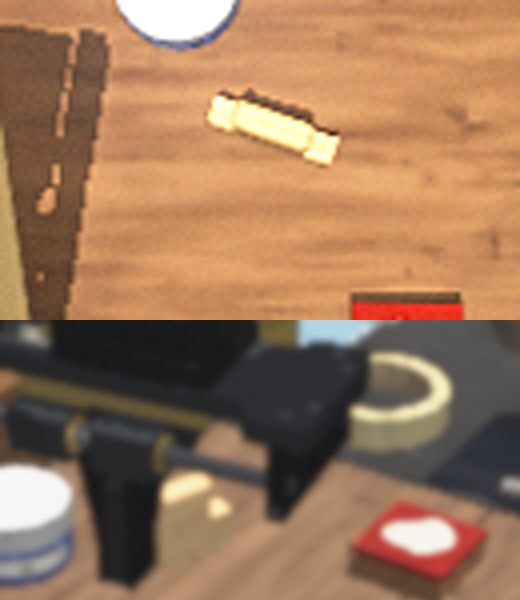

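The spacer still stands in place: the top crop shows it upright at the same spot and the side crop agrees. I'll go back, and this time wait for the grip force.

drive_tool --commands '[[[-0.1,0.04,0],0.15],[[-0.2,0.08,0],0.35],[[-0.382,0.14,0],0.66],[[-0.382,0.14,0],0.66],[[-0.382,0.14,0],0.66],[[-0.382,0.14,0],0.66],[[-0.382,0.14,0],0.66],[[-0.382,0.14,0],0.66]]' --hand 1

```text
time: 8.48
ee_pos: [606.8, -169.9, 99.8]
tool_rot: [-3.142, -0.0, 1.211]
contact_force: [0.1, -0.1, 0.9]
gripper_width: 0.837
gripper_force: 0.0
```

```bash
python3 - <<'E'
from h import *
f=grab('wrist'); s=bot.get_state(); print(s['ee_pos'],s['tool_rot'],s['gripper_width'])
f=grab('top')
for d in bot.outline_of(f,'spacer_center')[:1]:
    k=max(cv2.findContours(d['mask'].astype(np.uint8),0,2)[0],key=cv2.contourArea)[:,0]
    print(d['confidence'],cv2.minAreaRect(ray(f,k[:,::-1],26)[:,:2].astype(np.float32)))
E
```

```text
[ 606.87993607 -170.05956713   99.8730475 ] [ 3.14144360e+00 -2.04221525e-05  1.21108532e+00] 0.8760979660703915
```

drive_tool --commands '[[[-0.004,0,0.06],0],[[-0.004,0,0.1],0],[[-0.004,0,0.13],0],[[-0.004,0,0.15],0],[[-0.004,0,0.15],0],[[-0.004,0,0.15],0]]'

```text
time: 9.38
ee_pos: [606.9, -173.1, 25.4]
tool_rot: [3.14, 0.0, 1.21]
contact_force: [0.2, -0.5, -1.1]
gripper_width: 0.998
gripper_force: 0.0
```

drive_tool --commands '[[[0,0,0],0],[[0,0,0],0],[[0,0,0],0],[[0,0,0],0],[[0,0,0],0],[[0,0,0],0],[[0,0,0],0],[[0,0,0],0],[[0,0,0],0],[[0,0,0],0],[[0,0,0],0],[[0,0,0],0],[[0,0,0],0]]' --hand -1 --force 20

```text
time: 11.0
ee_pos: [606.3, -172.9, 24.7]
tool_rot: [3.142, 0.0, 1.21]
contact_force: [0.4, 0.3, -0.1]
gripper_width: 0.003
gripper_force: 0.0
```

```bash
python3 - <<'E'
from h import *
f=grab('wrist'); a=f; s=bot.get_state(); print(s['ee_pos'],s['contact_force'])
print([(np.round(d['pixel']),round(d['confidence'],2),ray(f,d['pixel'],25)[0].round(1)) for d in bot.pinpoint(f,'spacer_center')[:2]], proj(f,[s['ee_pos']]))
b=grab('side'); print([(np.round(d['pixel']),round(d['confidence'],2),ray(b,d['pixel'],25)[0].round(1)) for d in bot.pinpoint(b,'spacer_center')[:2]], proj(b,[s['ee_pos']]))
A=cv2.cvtColor(a['img'],cv2.COLOR_RGB2BGR);B=cv2.cvtColor(b['img'],cv2.COLOR_RGB2BGR)
B=cv2.resize(B[120:270,170:310],(400,429),interpolation=cv2.INTER_CUBIC)
o=np.zeros((600,800,3),np.uint8);o[:600,:400]=cv2.resize(A[84:384,156:356],(400,600));o[:429,400:]=B
cv2.imwrite('pics/y.png',o)
E
```

```text
[ 606.27791065 -172.8658222    24.66267765] [ 0.88815258 -0.6637304  -0.37288052]
[(array([218., 261.]), 0.94, array([ 607.4, -174.6,   25. ]))] [[258.86384689 216.13225323]]
[(array([198., 243.]), 0.6, array([ 615.7, -179.5,   25. ]))] [[244.96125465 200.36814211]]
```

View pics/y.png

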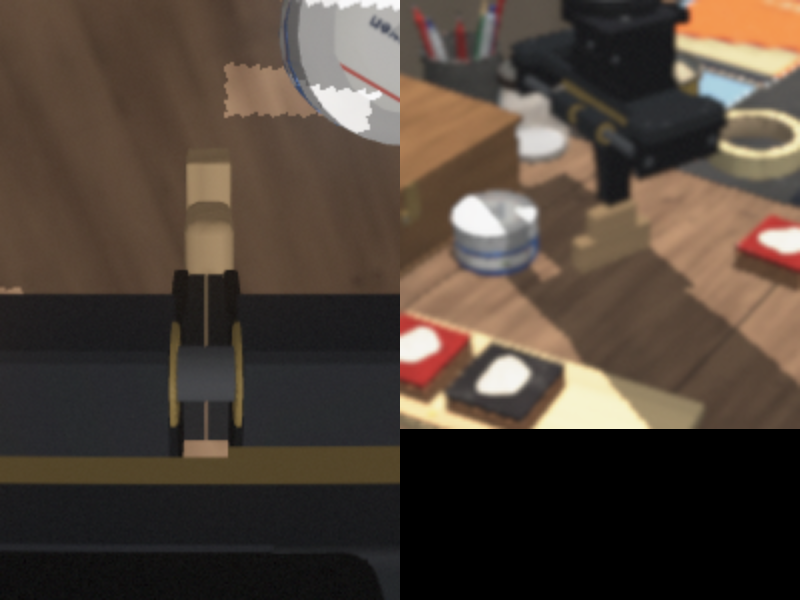

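The finger ends look centred over the spacer, but they seem to have closed at its top edge rather than around it. The side view puts them about 20 mm higher than the TCP says. I'll open, go 18 mm lower and close again, which is safe whichever reading is right.

drive_tool --commands '[[[0,0,-0.02],0],[[0,0,-0.02],0],[[0,0,-0.02],0],[[0,0,-0.02],0],[[0,0,-0.02],0],[[0,0,-0.02],0],[[0,0,-0.02],0],[[0,0,-0.02],0],[[0,0,0],0],[[0,0,0.02],0],[[0,0,0.036],0],[[0,0,0.036],0],[[0,0,0.036],0]]' --hand 1

```text
time: 12.82
ee_pos: [606.4, -172.9, 6.7]
tool_rot: [3.142, 0.0, 1.21]
contact_force: [-0.3, -0.1, 0.2]
gripper_width: 1.001
gripper_force: 0.0
```

drive_tool --commands '[[[0,0,0],0],[[0,0,0],0],[[0,0,0],0],[[0,0,0],0],[[0,0,0],0],[[0,0,0],0],[[0,0,0],0],[[0,0,0],0],[[0,0,0],0],[[0,0,0],0],[[0,0,0],0]]' --hand -1

```text
time: 14.2
ee_pos: [606.3, -172.9, 6.6]
tool_rot: [-3.142, 0.0, 1.21]
contact_force: [-0.4, -0.7, 0.5]
gripper_width: 0.171
gripper_force: 19.9
```

The grip holds now (19.9 N, 15 mm). I'll measure the real fingertip height in the tool frame from the fingertip edge in the wrist picture (pixel about row 219, col 259).

```bash
python3 - <<'E'
from h import *
f=dict(np.load('b2.npz')); T=f['T_tool_cam']; print(T.round(3))
for px in([219,259],):
    u=cv2.undistortPoints(np.array([[px[::-1]]],float),f['K'],f['dist'])[0,0]
    d=T[:3,:3]@[u[0],-u[1],-1]; o=T[:3,3]
    for X in(7,9.5,12): print(X,(o+d*(X-o[0])/d[0]).round(1))
E
```

```text
[[-0.0000e+00  9.5900e-01  2.8200e-01  7.7518e+01]
 [ 1.0000e+00  0.0000e+00  0.0000e+00 -1.8900e-01]
 [ 0.0000e+00  2.8200e-01 -9.5900e-01 -1.9282e+02]
 [ 0.0000e+00  0.0000e+00  0.0000e+00  1.0000e+00]]
7 [  7.   -0.  -21.8]
9.5 [  9.5  -0.  -27.9]
12 [ 12.   -0.  -33.9]
```

The real fingertips sit about 26 mm behind the reported TCP, so they're about 33 mm above the spacer's foot and clear of the block tops. I'll carry it to the board.

drive_tool --commands '[[[0,0,-0.04],0],[[0,0,-0.1],0],[[0.0,0,-0.16],0],[[0.1,-0.12,-0.18],-0.2],[[0.18,-0.22,-0.18],-0.4],[[0.266,-0.313,-0.18],-0.66],[[0.266,-0.313,-0.18],-0.66],[[0.266,-0.313,-0.18],-0.66],[[0.266,-0.313,-0.18],-0.66],[[0.266,-0.313,-0.18],-0.66]]'

```text
time: 15.45
ee_pos: [507.7, 5.6, 96.9]
tool_rot: [3.141, 0.0, 1.726]
contact_force: [-0.2, -0.3, -0.5]
gripper_width: 0.169
gripper_force: 19.9
```

```bash
cat > chk.py <<'E'
from h import *
f=grab('wrist'); s=bot.get_state(); print(s['ee_pos'],s['tool_rot'],s['gripper_width'],s['gripper_force'],s['contact_force'])
p=np.load('board_pose.npy');C,S=np.cos(p[2]),np.sin(p[2])
e=s['ee_pos'][:2]-p[:2]; print('tcp in board',e@[C,S],e@[-S,C],'yaw err',s['tool_rot'][2]-np.pi/2-p[2])
E
python3 chk.py
```

```text
[507.40000714   5.72356193  96.6349221 ] [-3.14154562e+00  1.70806986e-04  1.72603988e+00] 0.16674799011706073 19.90391492843628 [ 0.57491276  0.3899256  -0.66935714]
tcp in board -50.56151595592588 -7.108996475318291 yaw err -0.0016437460527242709
```

drive_tool --commands '[[[0,0,0.07],0],[[0,0,0.12],0],[[0,0,0.14],0],[[0,0,0.148],0],[[0,0,0.154],0],[[0,0,0.154],0],[[0,0.01,0.154],0],[[0,0.018,0.154],0],[[0,0.022,0.154],0],[[0,0.022,0.154],0],[[0,0.022,0.154],0]]'

```text
time: 16.88
ee_pos: [517.5, 8.6, 19.5]
tool_rot: [-3.141, -0.0, 1.728]
contact_force: [-0.3, 0.3, -1.2]
gripper_width: 0.17
gripper_force: 19.9
```

```bash
python3 chk.py
```

```text
[517.53064011   8.58606984  19.54240423] [-3.14132648e+00 -6.32893469e-05  1.72811122e+00] 0.16764943334248658 19.903900623321533 [-0.48749103  0.29882515 -1.11922745]
tcp in board -40.108052164952944 -5.864500325092414 yaw err 0.0004275932151381334
```

Now I'll edge forward until it touches.

drive_tool --commands '[[[0,0.002,0],0],[[0,0.004,0],0],[[0,0.005,0],0],[[0,0.005,0],0]]'

```text
time: 17.42
ee_pos: [519.8, 9.0, 19.5]
tool_rot: [-3.141, -0.0, 1.728]
contact_force: [-1.8, -0.4, -0.1]
gripper_width: 0.166
gripper_force: 19.9
```

drive_tool --commands '[[[0,0.001,0],0],[[0,0.002,0],0],[[0,0.002,0],0]]'

```text
time: 17.8
ee_pos: [520.3, 9.2, 19.3]
tool_rot: [-3.14, -0.0, 1.728]
contact_force: [-5.2, -0.8, 2.6]
gripper_width: 0.172
gripper_force: 20.0
```

Contact came at board x ≈ -37.4, just as expected. I'll lower the last millimetre and let go.

drive_tool --commands '[[[0,0,0.001],0],[[0,0,0.002],0],[[0,-0.001,0.002],0],[[0,-0.001,0.002],0]]'

```text
time: 18.3
ee_pos: [520.4, 9.1, 18.6]
tool_rot: [-3.141, -0.0, 1.728]
contact_force: [-4.8, 0.0, 1.4]
gripper_width: 0.171
gripper_force: 20.0
```

drive_tool --commands '[[[0,0,0],0],[[0,0,0],0],[[0,0,0],0],[[0,0,0],0],[[0,0,0],0],[[0,0,0],0],[[0,0,-0.04],0],[[0,0,-0.1],0],[[0,0,-0.2],0],[[0,0,-0.2],0],[[0,0,-0.2],0]]' --hand 1

```text
time: 19.68
ee_pos: [520.5, 9.1, 118.4]
tool_rot: [3.142, 0.0, 1.728]
contact_force: [-0.4, -0.2, -1.0]
gripper_width: 1.0
gripper_force: 0.0
```

```bash
python3 chk.py; python3 - <<'E'
from h import *
f=grab('wrist')
for o,z in(('row_end',12),('spacer_center',37),('block_center',11)):
    print(o,[(np.round(d['pixel']),round(d['confidence'],2),ray(f,d['pixel'],z)[0].round(1)) for d in bot.pinpoint(f,o)[:2]])
f=grab('top')
d=bot.outline_of(f,'block_center')[0]
k=max(cv2.findContours(d['mask'].astype(np.uint8),0,2)[0],key=cv2.contourArea)[:,0]
print(d['confidence'],cv2.minAreaRect(ray(f,k[:,::-1],22)[:,:2].astype(np.float32)))
E
```

```text
[519.76190423   9.18973573 117.5104117 ] [-3.13984398e+00 -5.20071428e-04  1.72815215e+00] 1.001111318457645 0.0 [-0.73498816 -0.36535632  0.37635607]
tcp in board -37.809872043793256 -5.6168711402700735 yaw err 0.00046852407866310175
row_end []
spacer_center [(array([184., 260.]), 0.67, array([520.3,   9.8,  37. ]))]
block_center []
0.76 ((484.71356201171875, -240.77481079101562), (60.07637023925781, 57.65214920043945), 89.49392700195312)
```

The spacer stands at board (-37,-5). Now to the block, turning to grip its ±y sides.

drive_tool --commands '[[[-0.483,-0.147,-0.04],1],[[-0.483,-0.147,-0.04],1],[[-0.483,-0.147,-0.04],1],[[-0.483,-0.147,-0.04],1],[[-0.483,-0.147,-0.04],1],[[-0.483,-0.147,-0.04],1]]'

```text
time: 20.78
ee_pos: [485.5, -240.7, 138.1]
tool_rot: [-3.14, -0.0, 0.943]
contact_force: [0.8, 0.3, -0.0]
gripper_width: 1.0
gripper_force: 0.0
```

drive_tool --commands '[[[0,0,0],1],[[0,0,0],1],[[0,0,0],1],[[0,0,0],1],[[0,0,0],1],[[0,0,0],1]]'

```text
time: 21.52
ee_pos: [486.1, -239.7, 138.4]
tool_rot: [-3.141, 0.0, 0.162]
contact_force: [-0.5, -0.3, 0.1]
gripper_width: 0.995
gripper_force: 0.0
```

```bash
python3 - <<'E'
from h import *
s=bot.get_state(); f=grab('wrist'); print(s['ee_pos'],s['tool_rot'],s['qpos'])
print([(np.round(d['pixel']),round(d['confidence'],2),ray(f,d['pixel'],11)[0].round(1)) for d in bot.pinpoint(f,'block_center')[:2]])
# lacquer top by colour
h=cv2.cvtColor(f['img'],cv2.COLOR_RGB2HSV); m=(((h[...,0]<6)|(h[...,0]>174))&(h[...,1]>170)&(h[...,2]>60)).astype(np.uint8)
for k in sorted(cv2.findContours(m,0,2)[0],key=cv2.contourArea)[-2:]:
    k=k[:,0]; print(k.min(0),k.max(0),cv2.minAreaRect(ray(f,k[:,::-1],22)[:,:2].astype(np.float32)))
save(f,'b.png',1.5)
E
```

```text
[ 486.09842475 -239.7488362   138.43605992] [-3.14111318e+00  2.22545020e-04  1.62386581e-01] [-6.03864055e-01  6.80923348e-02  1.79942138e+00  1.99852590e-04
  1.27457178e+00  8.04487358e-01]
[(array([176., 262.]), 0.87, array([ 483.1, -243.6,   11. ]))]
[0 0] [14 11] ((610.2072143554688, 21.170310974121094), (9.450413703918457, 14.271458625793457), 7.206900119781494)
[275 155] [293 184] ((496.5436096191406, -264.2089538574219), (16.540645599365234, 32.76171875), 89.13572692871094)
```

View pics/b.png

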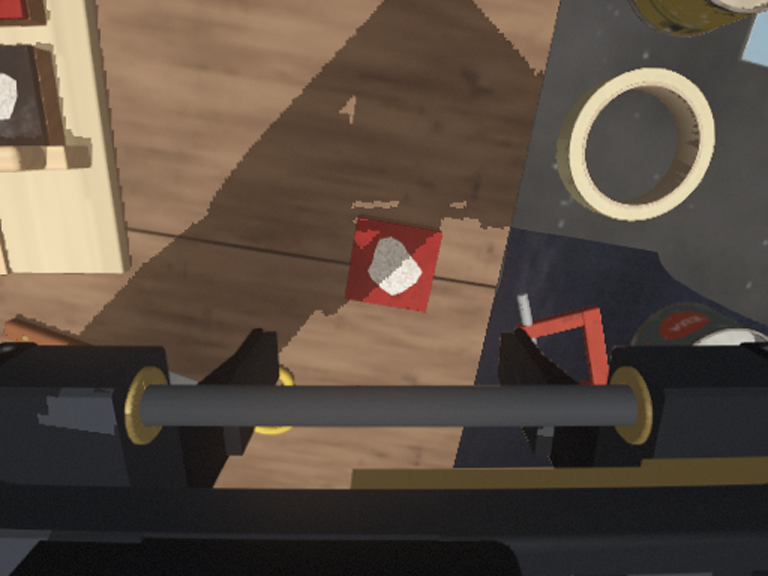

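The block's top corners are at (358,217), (442,232), (426,312) and (346,299). At upper left the spacer stands flush with the dark block. I'll work out the block's pose.

```bash
python3 - <<'E'
from h import *
s=bot.get_state(); f=grab('wrist')
c=np.array([[358,217],[442,232],[426,312],[346,299]],np.float32)/1.5
g=cv2.cvtColor(f['img'],cv2.COLOR_RGB2GRAY)
c2=cv2.cornerSubPix(g,c[:,None].copy(),(3,3),(-1,-1),(3,30,.01))[:,0]
for q in(c,c2):
    w=ray(f,q[:,::-1],22)[:,:2]; e=np.roll(w,-1,0)-w
    print(w.mean(0).round(1),np.linalg.norm(e,axis=1).round(1),(np.arctan2(e[:,1],e[:,0])+np.array([np.pi/2,np.pi,-np.pi/2,0])).round(3))
yaw=s['tool_rot'][2]; print(s['ee_pos'],yaw)
E
```

```text
[ 483.8 -244.3] [59.  59.8 59.  60.2] [-1.700e-02  6.281e+00 -1.000e-02 -3.000e-03]
[ 484.1 -243.8] [59.  59.1 56.7 60.5] [-0.02   0.002  0.003  0.041]
[ 486.02565685 -240.32339015  138.53211005] 0.16091099507689144
```

drive_tool --commands '[[[-0.005,0.007,0.1],0.21],[[-0.005,0.007,0.18],0.21],[[-0.005,0.007,0.24],0.21],[[-0.005,0.007,0.27],0.21],[[-0.005,0.007,0.285],0.21],[[-0.005,0.007,0.3],0.21],[[-0.005,0.007,0.3],0.21]]'

```text
time: 22.55
ee_pos: [484.2, -245.0, -11.0]
tool_rot: [3.141, -0.0, -0.007]
contact_force: [0.0, 1.2, -0.3]
gripper_width: 0.999
gripper_force: 0.0
```

drive_tool --commands '[[[0,0,0],0],[[0,0,0],0],[[0,0,0],0],[[0,0,0],0],[[0,0,0],0],[[0,0,0],0],[[0,0,0],0],[[0,0,0],0]]' --hand -1 --force 15

```text
time: 23.55
ee_pos: [484.1, -244.8, -11.2]
tool_rot: [3.142, -0.0, -0.008]
contact_force: [-0.4, 1.1, 5.0]
gripper_width: 0.683
gripper_force: 15.0
```

drive_tool --commands '[[[0,0,-0.03],0],[[0,0,-0.1],0],[[0,0,-0.18],0],[[-0.017,-0.1,-0.2],-0.1],[[-0.017,-0.22,-0.2],-0.21],[[-0.017,-0.34,-0.2],-0.21],[[-0.017,-0.44,-0.2],-0.21],[[-0.017,-0.514,-0.2],-0.21],[[-0.017,-0.514,-0.2],-0.21],[[-0.017,-0.514,-0.2],-0.21],[[-0.017,-0.514,-0.2],-0.21]]'

```text
time: 24.92
ee_pos: [477.6, 11.2, 88.8]
tool_rot: [3.141, -0.0, 0.156]
contact_force: [-0.3, 0.4, -1.5]
gripper_width: 0.683
gripper_force: 15.0
```

```bash
sed -i 's/-np.pi\/2-p\[2\]/-p[2]/' chk.py; cat >> chk.py <<'E'
for o,z in(('spacer_center',37),('block_center',s['ee_pos'][2]+22)):
    for d in bot.pinpoint(f,o)[:1]:
        w=ray(f,d['pixel'],z)[0]; e=w[:2]-p[:2]; print(o,d['pixel'],d['confidence'],w,'board',e@[C,S],e@[-S,C])
np.savez('last.npz',**{k:np.array(v) for k,v in f.items()})
E
python3 chk.py
```

```text
[477.55453108  11.1422766   88.74668446] [ 3.14133491e+00 -7.15649869e-05  1.55705566e-01] 0.678274886192879 14.999798387289047 [-0.7495407  -0.14069929 -0.29455537]
tcp in board -79.19379780510997 2.9063590510067563 yaw err -0.001181729761137118
spacer_center [145.6, 268.6] 0.88 [519.1492861    9.35580267  37.        ] board -38.38901920471926 -5.357125561483338
block_center [229.9, 261.0] 0.81 [477.46051029   9.52847001 110.74668446] board -79.53881226475066 1.3270628063784866
```

drive_tool --commands '[[[0,0,0.08],0],[[0,0,0.12],0],[[0,0,0.145],0],[[0,0,0.16],0],[[0,0,0.168],0],[[0,0,0.172],0],[[0,0,0.172],0],[[0,0,0.172],0]]'

```text
time: 26.08
ee_pos: [477.8, 12.2, 3.1]
tool_rot: [3.141, -0.001, 0.157]
contact_force: [-0.1, -0.8, 0.2]
gripper_width: 0.685
gripper_force: 15.0
```

```bash
python3 chk.py
```

```text
[477.79709262  12.2129111    3.03738112] [ 3.14135338e+00 -7.27553904e-04  1.57396058e-01] 0.6830855230391302 14.999895840883255 [ 0.32113278 -0.17595031  0.14786074]
tcp in board -78.78693456126273 3.92594555298067 yaw err 0.0005087625645148752
spacer_center [166.8, 276.7] 0.65 [521.06058788   9.04316519  37.        ] board -36.550039138525165 -5.964553727658807
block_center [231.5, 258.4] 0.88 [476.40854443  12.01487663  25.03738112] board -80.18937096191839 3.9472962673753904
```

drive_tool --commands '[[[0.002,-0.002,0],0],[[0.004,-0.004,0],0],[[0.006,-0.004,0],0],[[0.006,-0.004,0],0]]'

```text
time: 26.72
ee_pos: [480.2, 14.7, 2.6]
tool_rot: [3.142, -0.0, 0.157]
contact_force: [0.9, -0.7, -1.8]
gripper_width: 0.683
gripper_force: 15.0
```

drive_tool --commands '[[[0.001,0,0],0],[[0.002,0,0],0],[[0.002,0,0],0]]'

```text
time: 27.1
ee_pos: [481.1, 14.8, 2.6]
tool_rot: [3.142, -0.0, 0.157]
contact_force: [0.0, 0.4, -0.4]
gripper_width: 0.68
gripper_force: 15.0
```

drive_tool --commands '[[[0.001,0,0],0],[[0.002,0,0],0],[[0.002,0,0],0],[[0.002,0,0],0]]'

```text
time: 27.6
ee_pos: [481.3, 15.0, 2.4]
tool_rot: [-3.141, 0.002, 0.157]
contact_force: [-3.8, -1.0, 0.5]
gripper_width: 0.684
gripper_force: 15.0
```

```bash
python3 chk.py; python3 - <<'E'
from h import *
f=dict(np.load('last.npz')); im=cv2.cvtColor(f['img'],cv2.COLOR_RGB2BGR)
cv2.imwrite('pics/p.png',cv2.resize(im[90:290,130:390],None,fx=3,fy=3,interpolation=cv2.INTER_CUBIC))
E
```

```text
[481.31462283  14.95029393   2.37853728] [-3.14139870e+00  1.47161663e-03  1.57346197e-01] 0.6879587953651247 15.003064423799515 [-6.0949519  -0.98782527  1.37987736]
tcp in board -74.8849042202683 6.080114247084695 yaw err 0.0004589012346803423
spacer_center [176.8, 279.5] 0.56 [519.52732642   9.38139117  37.        ] board -38.011623761922884 -5.390918040456673
block_center [231.4, 262.7] 0.73 [480.41142571  12.12330079  24.37853728] board -76.21871074916812 3.4289606520535636
```

View pics/p.png

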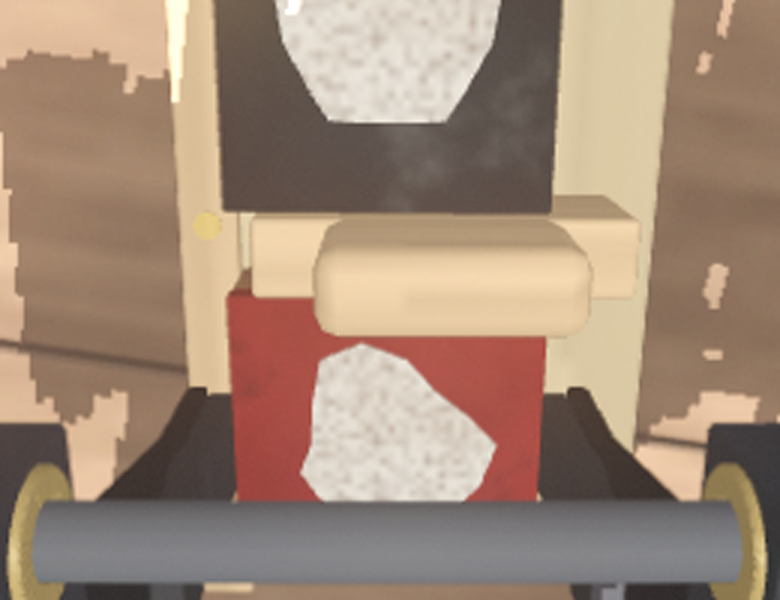

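The block (red) is squarely up against the spacer and the spacer hasn't moved. I'll ease off, go to the ledge, and lower.

drive_tool --commands '[[[-0.002,0,0],0],[[-0.002,-0.001,0],0],[[-0.002,-0.002,0],0],[[-0.002,-0.002,0],0]]'

```text
time: 28.25
ee_pos: [481.3, 15.4, 2.8]
tool_rot: [3.141, -0.001, 0.157]
contact_force: [-1.5, -3.6, -0.6]
gripper_width: 0.68
gripper_force: 15.0
```

drive_tool --commands '[[[0,0,0.001],0],[[0,0,0.002],0],[[0,0,0.003],0],[[0,0,0.003],0]]'

```text
time: 28.75
ee_pos: [481.2, 15.4, 1.6]
tool_rot: [3.141, -0.0, 0.157]
contact_force: [-4.1, -4.7, 2.1]
gripper_width: 0.682
gripper_force: 15.0
```

drive_tool --commands '[[[0,0.001,0.001],0],[[-0.001,0.001,0.002],0],[[-0.001,0.001,0.002],0],[[-0.001,0.001,0.002],0]]'

```text
time: 29.25
ee_pos: [481.3, 15.3, 0.8]
tool_rot: [3.141, -0.001, 0.157]
contact_force: [-3.3, -2.2, 5.0]
gripper_width: 0.682
gripper_force: 15.0
```

drive_tool --commands '[[[0,0,0],0],[[0,0,0],0],[[0,0,0],0],[[0,0,0],0],[[0,0,0],0],[[0,0,0],0],[[0,0,-0.02],0],[[0,0,-0.08],0],[[0,0,-0.18],0],[[0,0,-0.24],0],[[0,0,-0.24],0],[[0,0,-0.24],0]]' --hand 1

```text
time: 30.75
ee_pos: [480.0, 15.3, 119.7]
tool_rot: [-3.141, 0.001, 0.157]
contact_force: [-0.3, 0.4, 0.1]
gripper_width: 1.0
gripper_force: 0.0
```

```bash
sed -i "s/s\['ee_pos'\]\[2\]+22/23/" chk.py; python3 chk.py; python3 - <<'E'
from h import *
f=grab('top')
for o,z in(('spacer_center',37),('block_center',23)):
    print(o,[(d['confidence'],ray(f,d['pixel'],z)[0].round(1)) for d in bot.pinpoint(f,o)[:2]])
E
```

```text
[479.51309273  15.35366672 119.04268877] [-3.14105408e+00  1.90603844e-03  1.57266307e-01] 0.9988520980326164 0.0 [-0.82176634  0.51009294 -0.78482455]
tcp in board -76.60128388862574 6.7600121366075285 yaw err 0.0003790114863480576
spacer_center [144.2, 270.6] 0.61 [518.66315567  10.27197233  37.        ] board -38.72603271299827 -4.37625271208402
block_center [181.4, 260.6] 0.69 [478.49938353  13.05802328  23.        ] board -77.96122477506641 4.650949326489564
spacer_center [(0.48, array([513.9,  11.4,  37. ]))]
block_center [(0.6, array([477.4,  14.5,  23. ]))]
```

```bash
python3 - <<'E'
from h import *
f=dict(np.load('last.npz'))
p=np.load('board_pose.npy');C,S=np.cos(p[2]),np.sin(p[2])
im=cv2.resize(cv2.cvtColor(f['img'],cv2.COLOR_RGB2BGR),None,fx=3,fy=3,interpolation=cv2.INTER_CUBIC)
for q in([[-30,37,34],[30,37,34],[30,-23,34],[-30,-23,34]],[[-105,37,34],[-45,37,34],[-45,-23,34],[-105,-23,34]],[[-30,29.5,38],[-45,29.5,38],[-45,-40.5,38],[-30,-40.5,38]],[[-30,16.5,62],[-45,16.5,62],[-45,-27.5,62],[-30,-27.5,62]]):
    q=np.array(q,float);w=np.c_[p[0]+C*q[:,0]-S*q[:,1],p[1]+S*q[:,0]+C*q[:,1],q[:,2]]
    cv2.polylines(im,[(proj(f,w)*3+1).astype(int)],True,(0,255,0),1)
cv2.imwrite('pics/q.png',im[150:750,400:1200])
E
```

```text
(no output)
```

View pics/q.png

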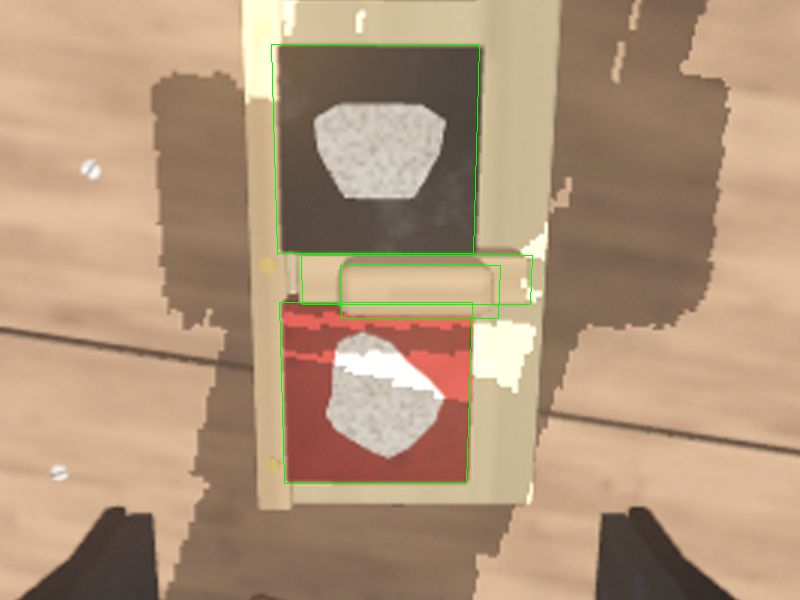

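The overlay model at the target pose matches the block's edges (crop about 283-470 × 303-482) and the spacer, so the placing is right. Next is the spacer: turn back by 90°.

drive_tool --commands '[[[0.079,0.025,0],-1],[[0.079,0.025,0],-1],[[0.079,0.025,0],-1],[[0.079,0.025,0],-1],[[0.079,0.025,0],-1],[[0.079,0.025,0],-1]]'

```text
time: 31.8
ee_pos: [521.3, 9.1, 119.9]
tool_rot: [-3.141, 0.0, 0.94]
contact_force: [0.4, -0.3, 0.0]
gripper_width: 1.002
gripper_force: 0.0
```

drive_tool --commands '[[[0,0,0],-1],[[0,0,0],-1],[[0,0,0],-1],[[0,0,0],-1],[[0,0,0],-1],[[0,0,0],-1],[[0,0,0],-1],[[0,0,0],-1]]'

```text
time: 32.8
ee_pos: [521.5, 9.1, 120.1]
tool_rot: [-3.142, -0.0, 1.727]
contact_force: [-0.2, -0.0, 0.1]
gripper_width: 1.0
gripper_force: 0.0
```

```bash
python3 chk.py
```

```text
[521.47321047   9.07923805 120.13896796] [-3.14156378e+00 -3.89386769e-06  1.72704433e+00] 0.9985753251629301 0.0 [-0.04708576  0.21757951 -0.23928435]
tcp in board -36.13684801509267 -5.993393907359754 yaw err 1.57015703047074
spacer_center [183.7, 259.3] 0.97 [521.82706607   9.08238727  37.        ] board -35.786846282274176 -6.04557135581105
block_center [167.3, 221.3] 0.62 [482.82003907  15.99275896  23.        ] board -73.23509745892635 6.8745631491535875
```

drive_tool --commands '[[[0,-0.002,0.08],0],[[0,-0.002,0.14],0],[[0,-0.002,0.18],0],[[0,-0.002,0.195],0],[[0,-0.002,0.202],0],[[0,-0.002,0.202],0],[[0,-0.002,0.202],0],[[0,-0.002,0.202],0]]'

```text
time: 33.95
ee_pos: [521.0, 8.9, 19.8]
tool_rot: [3.14, 0.0, 1.728]
contact_force: [0.1, -0.4, -0.3]
gripper_width: 0.998
gripper_force: 0.0
```

```bash
python3 chk.py
```

```text
[520.90062043   8.86849855  19.6676326 ] [3.14070710e+00 3.14792129e-04 1.72814049e+00] 0.9979468701752677 0.0 [-1.48383364 -0.08115381 -0.57591122]
tcp in board -36.73533262696319 -6.112081155838524 yaw err 1.571253197159322
spacer_center [226.2, 255.6] 0.89 [518.84461095   8.6997542   37.        ] board -38.79245641768054 -5.957512897063909
block_center [202.9, 201.7] 0.66 [481.50631982  13.62708207  23.        ] board -74.902306141036 4.743201939316636
```

drive_tool --commands '[[[0,-0.001,0.001],0],[[0,-0.001,0.001],0],[[0,-0.001,0.001],0],[[0,-0.001,0.001],0],[[0,-0.001,0.001],0],[[0,-0.001,0.001],0],[[0,-0.001,0.001],0],[[0,-0.001,0.001],0],[[0,-0.001,0.001],0],[[0,-0.001,0.001],0],[[0,-0.001,0.001],0],[[0,-0.001,0.001],0]]' --hand -1 --force 12

```text
time: 35.6
ee_pos: [520.0, 8.8, 18.6]
tool_rot: [-3.142, -0.0, 1.728]
contact_force: [-1.0, 1.8, -0.9]
gripper_width: 0.172
gripper_force: 12.0
```

drive_tool --commands '[[[0,0,-0.006],0],[[0,0,-0.014],0],[[0,0,-0.024],0],[[0,0,-0.036],0],[[0,0,-0.05],0],[[0,0,-0.08],0],[[0,0,-0.13],0],[[0,0,-0.16],0],[[0,0,-0.16],0],[[0,0,-0.16],0]]'

```text
time: 36.85
ee_pos: [519.5, 8.9, 98.0]
tool_rot: [-3.141, -0.0, 1.728]
contact_force: [-1.3, 0.9, -1.4]
gripper_width: 0.17
gripper_force: 12.0
```

```bash
python3 chk.py
```

```text
[519.20772604   8.94173346  97.67253654] [-3.13998514e+00 -4.52794922e-04  1.72806752e+00] 0.17006027533411328 11.98241874575615 [-6.75250329e-04 -5.56769018e-01 -8.67047699e-01]
tcp in board -38.39599303852648 -5.77524025711841 yaw err 1.5711802288776882
spacer_center [227.8, 257.9] 0.71 [524.09051197 -26.6481716   37.        ] board -39.13390216384158 -41.6909531268664
block_center [174.2, 219.3] 0.86 [481.73891079  14.34324541  23.        ] board -74.56067517588656 5.41422859570439
```

drive_tool --commands '[[[-0.08,0.02,0],0.1],[[-0.18,0.06,0],0.3],[[-0.3,0.09,0],0.5],[[-0.385,0.116,0],0.66],[[-0.385,0.116,0],0.66],[[-0.385,0.116,0],0.66],[[-0.385,0.116,0],0.66],[[-0.385,0.116,0.1],0.66],[[-0.385,0.116,0.15],0.66],[[-0.385,0.116,0.168],0.66],[[-0.385,0.116,0.178],0.66],[[-0.385,0.116,0.178],0.66],[[-0.385,0.116,0.178],0.66]]'

```text
time: 38.62
ee_pos: [608.4, -172.5, 11.1]
tool_rot: [3.139, 0.0, 1.21]
contact_force: [0.0, 0.5, -0.7]
gripper_width: 0.168
gripper_force: 12.0
```

drive_tool --commands '[[[0,0,0.004],0],[[0,0,0.008],0],[[0,0,0.009],0],[[0,0,0.009],0]]'

```text
time: 39.12
ee_pos: [608.2, -172.5, 6.5]
tool_rot: [3.14, 0.0, 1.21]
contact_force: [-1.9, 1.3, 6.5]
gripper_width: 0.171
gripper_force: 12.0
```

drive_tool --commands '[[[0,0,0],0],[[0,0,0],0],[[0,0,0],0],[[0,0,0],0],[[0,0,0],0],[[0,0,0],0],[[0,0,0],0],[[0,0,-0.06],0],[[0,0,-0.16],0],[[0,0,-0.25],0],[[0,0,-0.25],0],[[0,0,-0.25],0]]' --hand 1

```text
time: 40.62
ee_pos: [607.2, -172.1, 129.8]
tool_rot: [-3.141, 0.0, 1.21]
contact_force: [-0.2, -0.2, -0.6]
gripper_width: 0.999
gripper_force: 0.0
```

```bash
python3 - <<'E'
from h import *
p=np.load('board_pose.npy');C,S=np.cos(p[2]),np.sin(p[2])
for n in('wrist','top','side'):
    f=grab(n)
    for o,z in(('spacer_center',25),('block_center',23),('row_end',12)):
        for d in bot.pinpoint(f,o)[:1]:
            w=ray(f,d['pixel'],z)[0]; e=w[:2]-p[:2]; print(n,o,round(d['confidence'],2),w.round(1),'board',(e@[C,S]).round(1),(e@[-S,C]).round(1))
    for d in bot.outline_of(f,'spacer_center')[:1]:
        k=max(cv2.findContours(d['mask'].astype(np.uint8),0,2)[0],key=cv2.contourArea)[:,0]
        print(n,cv2.minAreaRect(ray(f,k[:,::-1],26)[:,:2].astype(np.float32)))
# block top edges in the top view: red+inlay mask
    if n=='top':
        for d in bot.outline_of(f,'block_center')[:2]:
            k=max(cv2.findContours(d['mask'].astype(np.uint8),0,2)[0],key=cv2.contourArea)[:,0]
            r=cv2.minAreaRect(ray(f,k[:,::-1],34)[:,:2].astype(np.float32)); e=np.array(r[0])-p[:2]; print('block',r,e@[C,S],e@[-S,C])
E
```

```text
wrist block_center 0.67 [480.8  14.3  23. ] board -75.5 5.5
wrist row_end 0.86 [530.7  24.5  12. ] board -24.7 7.8
wrist ((608.9957275390625, -168.990478515625), (72.1353759765625, 17.168981552124023), 69.31033325195312)
top block_center 0.71 [480.  22.  23.] board -75.1 13.3
top row_end 0.79 [524.5  22.9  12. ] board -30.9 7.2
block ((484.0057067871094, 7.103813171386719), (61.72610092163086, 47.60824966430664), 0.12706175446510315) -73.4528404603181 -2.0904663034445474
side spacer_center 0.76 [ 617.5 -174.6   25. ] board 30.0 -202.4
side block_center 0.74 [478.4  12.5  23. ] board -78.1 4.1
side row_end 0.87 [525.3  24.9  12. ] board -29.9 9.0
side ((607.2581176757812, -167.14700317382812), (59.97782897949219, 107.93350982666016), 33.381893157958984)
```

The spacer stands on the table. As a last check, I'll measure the block's edges against the model in the wrist picture taken after the lift, sampling brightness across each edge.

```bash
python3 - <<'E'
from h import *
f=dict(np.load('last.npz')); p=np.load('board_pose.npy');C,S=np.cos(p[2]),np.sin(p[2])
# saturated-red measure across the board-frame edges at z=34
r=f['img'].astype(np.float32); g=r[...,1]
def W(x,y): return np.c_[p[0]+C*x-S*y,p[1]+S*x+C*y,np.full(len(x),34.)]
t=np.arange(-6,6.1,.25)
def edge(name,fx):
    prof=np.mean([cv2.remap(g,*[a.astype(np.float32)[None] for a in proj(f,fx(u)).T],cv2.INTER_LINEAR)[0] for u in np.linspace(-15,15,25)],0)
    d=np.gradient(prof); print(name,'offset mm',t[np.abs(d).argmax()],prof[::6].round())
o=np.ones_like(t)
edge('near  x=-105',lambda u:W(-105+t,(7+u)*o)); edge('far x=-45',lambda u:W(-45+t,(7+u)*o))
edge('right y=-23',lambda u:W((-75+u)*o,-23+t)); edge('left y=37',lambda u:W((-75+u)*o,37+t))
edge('dark near x=-30',lambda u:W(-30+t,(7+u)*o)); edge('dark right y=-23',lambda u:W((0+u)*o,-23+t))
E
```

```text
near  x=-105 offset mm -0.25 [200. 199. 200. 197. 112.  72.  73.  73.  73.]
far x=-45 offset mm -4.25 [ 82.  95. 159. 180. 197. 203. 203. 199. 200.]
right y=-23 offset mm -1.0 [188. 189. 192. 195. 107.  75.  76.  76.  76.]
left y=37 offset mm 1.5 [ 75.  75.  75.  75.  88. 131. 194. 194. 190.]
dark near x=-30 offset mm 2.75 [203. 204. 205. 205. 197. 185. 113.  90.  91.]
dark right y=-23 offset mm -1.0 [192. 191. 188. 184.  95.  79.  80.  81.  82.]
```

The block's near edge is within about 0.3 mm of the model, and its right edge lines up with the glued block's, so I'm handing in.

```bash
python3 -c "
from station import bot
print(bot.sign_off())"
```

```text
the job is handed in; nothing more can be done
None
```

The block is on the board as the next in the row, snug to spacer and ledge; the spacer is out, standing clear on the table, and the job is handed in. My last edge check put the block within about 1 mm of its place; the hand-in returned no verdict.

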